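# Clear the charging station: unlatch the battery packs and sort them

### The arm

A 7-joint arm with a two-finger parallel gripper is mounted at the origin on a cart in front of the work surface, level with it; the furniture and walls round the work are solid. World frame = base frame: x ahead of the robot, y to its left, z up, the work surface at z = 0. Lengths are in m, angles in rad, forces in N, time in s.
With the tool pointing down it reaches from about 0.425 to 0.875 m from the base axis. Payload 9.9 kg.
Tool frame: the origin (TCP) lies between the finger pads; the fingertips stand bot.finger_overhang ahead of it and the grasp point (between the pads) lies 3 mm ahead of it (bot.finger_overhang is the distance from the TCP to the fingertips, in m); z points along the fingers, y is the line along which they close (so a half turn about z gives the same grasp; the last joint's range is limited). The gripper opens to 85 mm and grips with 20 to 120 N. Pads are 22 mm wide; open, the fingers measure 114 mm over their backs; the gripper's body (76 mm by 85 mm) begins 54 mm behind the grasp point. The pads swing forward as they close: fully open they stand 13 mm farther back than shut.
Start: joints at [1.098, 0.576, 0.025, 1.437, -0.015, 1.129, -0.057], TCP at [0.256, -0.625, 0.253] pointing down, gripper open.
Joint ranges: [-2.76, 2.76], [-0.34, 2.15], [-1.52, 1.57], [0.19, 2.46], [-1.09, 4.23], [0.17, 1.99], [-2.82, 2.82]. Speed limits (rad/s): [2.22, 2.22, 3.01, 3.01, 3.14, 3.14, 3.14].

### API

Orientations are given as a rotation vector (axis times angle).
In Python, from station import telemetry, viewer, bot gives the robot as it stands. The module is installed in compiled form; this text tells all that it offers.
- The arm moves only by the tool send_rows, never from a script. Its argument "motion" is one flat list of numbers, 5 for each row, row after row: the closure, from -1 (fully open) to 1 (shut), so that 0 is half open, then the shift along the tool's x, y, z in cm, then the turn about the tool's z in rad. A call has 1 to 5 rows; each row is the pose to reach, as a shift and turn from the pose commanded when the call began, along the tool's axes at that moment; what a row does not reach only later rows make up. A row lasts 1/10 s, in which the tool goes at most 50 mm and 8.59 degrees, less where a joint would pass 70% of its speed; a pose out of reach is approached as far as the arm can. A call with a gripper value outside its range is refused whole. The fingers move at their own pace and stop on an object; "squeeze" is the grip in N (left out, the last holds). Time passes only in rows, so rows that repeat a pose let the fingers close. It gives the time, the measured TCP pose, the force, the opening and the grip force at its end, in the units of the state.
- telemetry.get_state(): the state, without advancing time (a new reading comes with each control period).
- viewer.read_camera(name): name is "scene" or "side" or "wrist"; returns a dict with "img" (480x640x3 uint8, red, green, blue), "z_map" (480x640 float32, m along the optical axis (not along the pixel's ray), 0 where there is no reading), "fov_y" (degrees; the focal length in pixels is half the picture's height over the tangent of half this angle, whatever the lens; pixels are square), "cx", "cy" (the principal point, pixels), "k1" (the pictures are not rectified: a ray, as slopes to the right and down, at radius r is drawn at 1 + k1 r^2 times it, then the intrinsics apply), "eye" and "attitude" of the camera in the world; the wrist camera has in their place "mount" (4x4, takes a point from camera to tool coordinates, whose origin is the TCP and whose axes are the flange's). Camera axes: x right, y up, looking along -z (the intrinsics and any distortion apply to the point x, -y, -z); pixel columns grow to the right and rows downward; lengths in m; the calibration is good to about 2 mm. A picture is of the moment at which its call begins: read the wrist's pose just before it.
- bot.hand_in(): hands the job in; it is judged then, once.
The state is a dict: "time_s": time; "joints": joint angles; "joint_vel": joint speeds; "joint_efforts": joint torques, N m; "ee_pos": TCP position; "ee_rot": TCP orientation; "wrist_force": force on the tool from outside, world axes, zero at the start; "moment": the same for the moment, N m; "width": opening from 0.0 (shut) to 1.0 (fully open); "finger_force": force on a finger pad.
Only numpy, scipy, OpenCV 4.12 (cv2) and the standard library are available. Lean on these libraries where they do the work, as an engineer would, in place of code of your own. Each camera call takes 0.05 s, during which the arm holds its last target. There are 200 camera calls.

### The job

Switch the charging station off by pushing its orange lever all the way back, away from the robot; only then unload the station: squeeze the two red side buttons of each battery pack together to free its latch and lift it out. Set every pack from a bay with a green lamp upright on the sloped deck of the green-rimmed ready rack, and every pack from a bay with a red lamp upright on the raised deck of the red-rimmed fault stand, each standing flat within the rim, and do not disturb the other things on the bench.

Things in the scene. Friction and masses are not known exactly. Their poses are not given: they have to be found in the camera images.
- pack_1: Battery pack of bay 1: black block, yellow top, 44 (x) x 52 (y) x 70 mm high, 0.3 kg, bottom-heavy; origin at the centre of its underside, z up. Starts latched in its bay, axes parallel to the station's. Red spring buttons on its -x and +x faces, 32 wide (y), 42 to 66 mm above the underside; 60 mm over both when free, 48 when fully squeezed, about 6 N each; the pack can be carried by the squeezed buttons.
- pack_2: Battery pack of bay 2, like pack_1. In every pack each button carries a steel tooth (14 to 20 mm above the underside; 29 mm out from the pack's middle when free, 23 when squeezed) that hooks under a lip of the bay: the pack lifts out only while both buttons are fully squeezed.
- pack_3: Battery pack of bay 3, like pack_1 and pack_2. A pack may be absent.
- pack_5: Battery pack of bay 5, like pack_1 and pack_2. A pack may be absent.
- pack_4: Battery pack of bay 4, like pack_1 and pack_2. A pack may be absent.
- dock: Charging station, black and grey, fixed: 130 mm (x) x 434 mm (y). Origin on the bench below the middle of its row of five bays; x away from the robot, y along the row. Bays 1 to 5 lie at x = 0, y = +152, +76, 0, -76, -152 mm. Bay floors 12 mm above the bench, bay walls and latch lips up to 40 mm; the bay leaves 2 mm round the pack, the front and back lips stand 24.5 mm from the bay's middle. A microscope 0.38 m tall stands behind it.
- lamp_green_1: Green status lamp, round dome 22 across and 12 high, fixed; origin under its centre. Fixed on the step in front of one bay (61 mm on the robot's side of the bay's middle, same y in the station's frame); it tells that this bay's pack is charged. Which lamp sits at which bay varies.
- lamp_green_2: Green status lamp, round dome 22 across and 12 high, fixed; origin under its centre. Fixed on the step in front of one bay (61 mm on the robot's side of the bay's middle, same y in the station's frame); it tells that this bay's pack is charged. Which lamp sits at which bay varies.
- lamp_green_3: Green status lamp, round dome 22 across and 12 high, fixed; origin under its centre. Fixed on the step in front of one bay (61 mm on the robot's side of the bay's middle, same y in the station's frame); it tells that this bay's pack is charged. Which lamp sits at which bay varies.
- lamp_red_1: Red status lamp, round dome 22 across and 12 high, fixed; origin under its centre. Fixed on the step in front of one bay (61 mm on the robot's side of the bay's middle, same y in the station's frame); it tells that this bay's pack is faulty. Which lamp sits at which bay varies.
- lamp_red_2: Red status lamp, round dome 22 across and 12 high, fixed; origin under its centre. Fixed on the step in front of one bay (61 mm on the robot's side of the bay's middle, same y in the station's frame); it tells that this bay's pack is faulty. Which lamp sits at which bay varies.
- power_lever (a joint): Orange toggle lever at the station's right end (-y); rad. 0 = on: leans 0.5 rad toward the robot; 1.0 = off: leans 0.5 rad away from it. Stays where it is left; swings about an axis parallel to the station's y.
- power_lever_tip (a point): Centre of the orange ball (26 mm across) at the lever's end, 60 mm from its hinge axis, which lies 46 mm above the bench; about 99 mm above the bench at either end of its swing, 106 mm midway. A push of 1 to 2 N at the ball moves it.
- ready_deck: Sloped top of the aluminium, green-rimmed ready rack (fixed): origin at the middle of the deck's surface, 66 mm above the bench; its z is normal to the deck, its y runs along the rack, its x uphill (15 degrees, rising away from the robot). Deck 100 (x) x 230 mm (y), inside its 24 mm high, green, 5 mm thick rim 90 x 220 mm. Holds three packs side by side along y.
- fault_deck: Raised level top of the dark, red-rimmed fault stand (fixed): origin at the middle of the deck's surface, 50 mm above the bench, z up, y along it. Deck 100 (x) x 230 mm (y), inside its 24 mm high, red, 5 mm thick rim 90 x 220 mm. Holds three packs side by side along y.
- tape_roll: Bystander: orange-brown tape roll, 62 across, 19 high (mm); origin under its middle.
- memory_module: Bystander: memory module, 30x68x10 (mm); origin under its middle.
- side_cutters: Bystander: red side cutters lying flat, 42x112x10 (mm); origin under its middle.
- screw_plate_a: Bystander: beige screw plate, 60x158x19 (mm); origin under its middle.
- solder_spool: Bystander: blue and white solder spool, 55 across, 50 high (mm); origin under its middle.
- marker: Bystander: black and blue marker, 12x134x12 (mm); origin under its middle.

How it is judged:
By the outcome, as a careful person would: the job done as asked, in the order asked, and still so for the second after the job is handed in, with the robot touching nothing.
Of pack_1, pack_2, pack_3, pack_4, pack_5 only 3 to 5 are there at a start; the rules pass over those that are not, and their reading is None.
At some moment in a run one of pack_1, pack_2, pack_3, pack_4, pack_5 may be knocked a few centimetres aside while the robot is not near it.
Once in a run the grip may slacken for a moment while it holds something.
It also fails if it takes over 210 s, if anything falls off the work surface, if the arm or the gripper's body presses on something with over 40 N, if the wrist force passes 120 N, or if a joint passes its speed limit or range.

## Working session

There is one attempt and no reset: what is moved stays moved. The work goes in short steps, Python scripts to look and compute and a tool call to move; the robot and the scene stay as the last step left them, time stands still between calls to the robot, and variables do not carry over. Pictures are saved under pics/ and viewed, at most 14 in all, crops included, and the job is handed in when it is done.

Besides the shell and the picture viewer there is one more tool, called after "Request:" as a command line: name --argument value ..., lists and objects as JSON in quotes. send_rows: Moves the arm, as the interface text tells. Its arguments: {"type":"object","properties":{"motion":{"type":"array"},"squeeze":{"type":"number"}},"required":["motion"]}

```bash
mkdir -p pics; cat > h.py <<'E'
import numpy as np, cv2
from scipy.spatial.transform import Rotation as R
from station import telemetry, viewer, bot
def cam(name,save=None):
    s=telemetry.get_state(); c=viewer.read_camera(name); c['s']=s
    if name=='wrist':
        T=np.eye(4);T[:3,:3]=R.from_rotvec(s['ee_rot']).as_matrix();T[:3,3]=s['ee_pos']
        M=T@np.array(c['mount'])
    else:
        M=np.eye(4);a=np.array(c['attitude']);M[:3,:3]=a if a.shape==(3,3) else R.from_rotvec(a).as_matrix();M[:3,3]=c['eye']
    c['M']=M
    if save: cv2.imwrite('pics/'+save,c['img'][:,:,::-1])
    return c
def rays(c,uv):
    f=240/np.tan(np.radians(c['fov_y'])/2)
    K=np.array([[f,0,c['cx']],[0,f,c['cy']],[0,0,1.]])
    p=cv2.undistortPoints(np.array(uv,float).reshape(-1,1,2),K,np.array([c['k1'],0,0,0.])).reshape(-1,2)
    return np.c_[p[:,0],-p[:,1],-np.ones(len(p))]
def plane(c,uv,z):
    d=rays(c,uv)@c['M'][:3,:3].T;o=c['M'][:3,3]
    return o+d*((z-o[2])/d[:,2])[:,None]
def cloud(c):
    v,u=np.mgrid[:480,:640];uv=np.c_[u.ravel(),v.ravel()]
    P=rays(c,uv)*c['z_map'].reshape(-1,1)
    return (P@c['M'][:3,:3].T+c['M'][:3,3]).reshape(480,640,3)
E
python3 - <<'E'
from h import *
for n in ['scene','side','wrist']:
    c=cam(n,n+'0.png'); print(n,c['M'].round(3).tolist(),c['fov_y'],c['cx'],c['cy'],c['k1'],type(c.get('attitude')),c.get('attitude'))
print(telemetry.get_state(),bot.finger_overhang)
E
```

```text
scene [[0.094, 0.726, -0.681, -0.542], [-0.996, 0.062, -0.072, -0.219], [-0.01, 0.684, 0.729, 1.271], [0.0, 0.0, 0.0, 1.0]] 45.52371434402693 327.3050556266283 250.62375850828028 0.04530622264867503 <class 'numpy.ndarray'> [ 0.61681383 -0.54675928 -1.4044187 ]
side [[0.988, 0.088, -0.124, 0.398], [-0.152, 0.626, -0.765, -1.097], [0.011, 0.775, 0.632, 0.938], [0.0, 0.0, 0.0, 1.0]] 46.908701656854106 326.1558179158134 238.10069344382563 0.04629476132616425 <class 'numpy.ndarray'> [ 0.88409258 -0.07739249 -0.13769639]
wrist [[0.379, 0.877, 0.295, 0.331], [-0.926, 0.359, 0.12, -0.594], [-0.001, -0.318, 0.948, 0.373], [0.0, 0.0, 0.0, 1.0]] 64.95719692572236 323.1796909653815 239.03555257420572 0.001579401640967354 <class 'NoneType'> None
{'time_s': 0.15, 'joints': array([ 1.09817596,  0.57637078,  0.02484119,  1.43768623, -0.0150214 ,
        1.12901029, -0.05650486]), 'joint_vel': array([-0.0007293 , -0.00458557, -0.00100461, -0.00294885,  0.0007513 ,
       -0.00074111, -0.00012905]), 'joint_efforts': array([ 4.00295161e-03, -7.66268849e+01,  2.25285240e+00, -2.86181045e+01,
        1.54885364e-02,  9.74102353e-03,  3.59349644e-05]), 'ee_pos': array([ 0.25579638, -0.62432311,  0.25262929]), 'ee_rot': array([-3.08116845e+00, -6.06713807e-01,  4.51737018e-04]), 'wrist_force': array([0.26981481, 0.16323582, 0.736422  ]), 'moment': array([ 0.01485926, -0.00173457, -0.02239114]), 'finger_force': 0.0, 'width': 0.9968779439614326} 0.022
```

View pics/scene0.png

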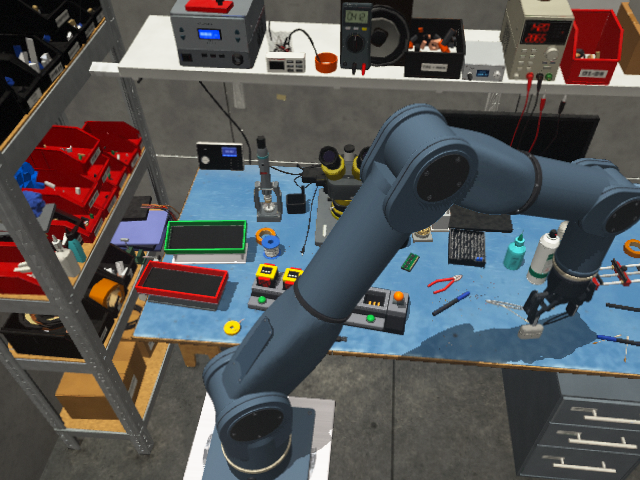

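View pics/side0.png

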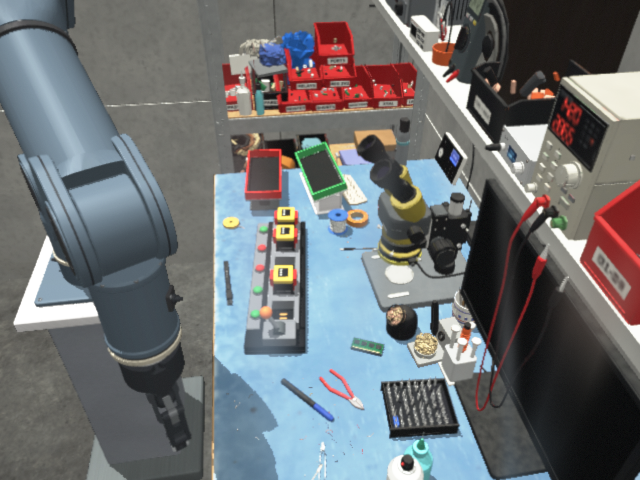

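The scene view shows the green rack (205,237), the red stand (182,282), and packs at (267,275) and (292,275). The side view shows all lamps: (263,230) green, (261,243) green, (259,268) red, (256,292) red, (253,314) green. It also shows packs at (285,215), (285,235) and (284,277), and the lever ball at (266,313).

```bash
cat > m.py <<'E'
from h import *
def blobs(c,lo,hi,amin,roi=None):
    h=cv2.cvtColor(c['img'],cv2.COLOR_RGB2HSV);m=cv2.inRange(h,np.array(lo),np.array(hi))
    if roi: q=np.zeros_like(m);x0,y0,x1,y1=roi;q[y0:y1,x0:x1]=1;m=m*q
    n,l,st,ce=cv2.connectedComponentsWithStats(m)
    return [(ce[i],st[i,4],l==i) for i in range(1,n) if st[i,4]>=amin]
E
python3 - <<'E'
from m import *
s=cam('side');P=cloud(s);sc=cam('scene');Q=cloud(sc)
def show(t,c,P,lo,hi,a,roi,z=None):
    for ce,n,m in blobs(c,lo,hi,a,roi):
        p=P[m];print(t,ce.round(1),n,'cloudmed',np.median(p,0).round(3),'zmax',p[:,2].max().round(3), 'ray',plane(c,[ce],z)[0].round(3) if z else '')
roi=(240,200,310,355)
show('yel',s,P,(22,120,120),(35,255,255),25,roi,.082)
show('grn',s,P,(45,120,80),(75,255,255),12,roi,.04)
show('red',s,P,(0,150,100),(6,255,255),12,roi,.04)
show('red2',s,P,(174,150,100),(180,255,255),12,roi,.04)
show('org',s,P,(7,150,120),(17,255,255),20,roi,.099)
show('syel',sc,Q,(22,120,120),(35,255,255),25,(240,250,410,330),.082)
show('sgrn',sc,Q,(45,120,80),(75,255,255),12,(240,280,410,340),.04)
show('sorg',sc,Q,(7,150,120),(17,255,255),20,(380,280,415,310),.099)
for nm,lo,hi,r,rs,zz in (('green',(45,120,60),(80,255,255),(290,135,350,215),(155,215,255,260),.09),('red',(0,130,80),(8,255,255),(240,145,287,205),(130,255,232,306),.074)):
  for n,c,W,ro in (('side',s,P,r),('scene',sc,Q,rs)):
    b=max(blobs(c,lo,hi,50,ro),key=lambda t:t[1])
    p=W[b[2]];p=p[(p[:,2]>.03)&(p[:,2]<.13)]
    rc=cv2.minAreaRect(p[:,:2].astype(np.float32))
    print(nm,n,b[1],p.min(0).round(3),p.max(0).round(3),[np.round(x,3) for x in rc], cv2.boxPoints(rc).round(3).tolist())
# dock heights
m=(P[...,2]>.02)&(P[...,2]<.05);m[:200]=0;m[355:]=0;m[:,:240]=0;m[:,310:]=0
p=P[m];rc=cv2.minAreaRect(p[:,:2].astype(np.float32));print('dock',rc,cv2.boxPoints(rc).round(3).tolist())
cv2.imwrite('pics/dockz.png',cv2.resize(s['img'][200:360,230:330,::-1],None,fx=3.7,fy=3.7,interpolation=cv2.INTER_CUBIC))
E
```

```text
yel [285.4 217.6] 87 cloudmed [0.474 0.035 0.079] zmax 0.085 ray [0.476 0.036 0.082]
yel [285.3 212. ] 51 cloudmed [0.479 0.061 0.081] zmax 0.086 ray [0.478 0.061 0.082]
yel [285.2 232.2] 181 cloudmed [ 0.47  -0.027  0.08 ] zmax 0.938 ray [ 0.469 -0.023  0.082]
yel [285.5 275.3] 86 cloudmed [ 0.457 -0.19   0.079] zmax 0.938 ray [ 0.455 -0.179  0.082]
yel [283.4 272.2] 42 cloudmed [ 0.454 -0.167  0.082] zmax 0.085 ray [ 0.452 -0.168  0.082]
red [275.6 215. ] 16 cloudmed [0.452 0.06  0.076] zmax 0.081 ray [0.454 0.107 0.04 ]
red [295.5 217.8] 25 cloudmed [0.503 0.042 0.075] zmax 0.08 ray [0.506 0.088 0.04 ]
red [295.3 235.6] 31 cloudmed [ 0.494 -0.032  0.075] zmax 0.081 ray [0.497 0.012 0.04 ]
red [294.1 276.5] 39 cloudmed [ 0.475 -0.179  0.077] zmax 0.08 ray [ 0.478 -0.141  0.04 ]
syel [266.4 271. ] 164 cloudmed [0.474 0.057 0.082] zmax 0.09 ray [0.476 0.058 0.082]
syel [290.8 274.2] 129 cloudmed [ 0.474 -0.008  0.083] zmax 0.535 ray [ 0.471 -0.011  0.082]
sgrn [261.6 299. ] 43 cloudmed [0.417 0.066 0.033] zmax 0.04 ray [0.411 0.064 0.04 ]
sgrn [370.4 317.6] 48 cloudmed [ 0.378 -0.234
[... 881 characters left out ...]
3934], [0.4749999940395355, 0.1599999964237213], [0.4970000088214874, 0.40400001406669617], [0.39399999380111694, 0.4129999876022339]]
red scene 1203 [0.374 0.168 0.044] [0.499 0.408 0.082] [array([0.436, 0.288]), array([0.234, 0.108]), np.float64(84.576)] [[0.3709999918937683, 0.17599999904632568], [0.4779999852180481, 0.16599999368190765], [0.5, 0.39899998903274536], [0.3930000066757202, 0.4090000092983246]]
dock ((0.44438475370407104, -0.06763353943824768), (0.5419195294380188, 0.1580565720796585), 86.96944427490234) [[0.35100001096725464, -0.33399999141693115], [0.5090000033378601, -0.34200000762939453], [0.5379999876022339, 0.19900000095367432], [0.3799999952316284, 0.2070000022649765]]
```

View pics/dockz.png

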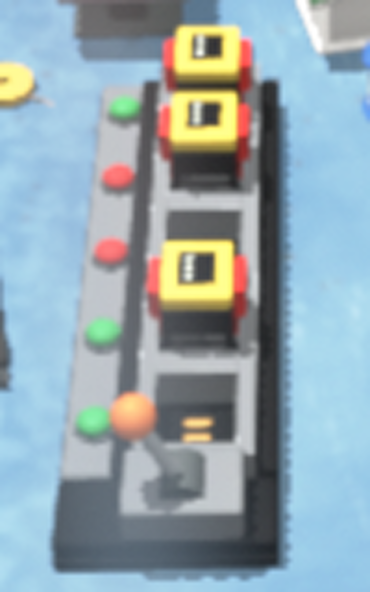

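```bash
cat > go.py <<'E'
import sys
from h import *
# usage: go.py x y z yawdeg(of tool y) [...more targets]; prints chained tool-axis shifts (cm) and turn (rad)
s=telemetry.get_state();p=s['ee_pos'];A=R.from_rotvec(s['ee_rot']).as_matrix()
y0=np.degrees(np.arctan2(A[1,1],A[0,1]))
print('pos',p.round(4),'yaw',y0.round(2),'tilt',A[:,2].round(3),'q7',s['joints'][6].round(2),'t',s['time_s'],'F',s['wrist_force'].round(1),'w',round(s['width'],3),'ff',round(s['finger_force'],1))
a=list(map(float,sys.argv[1:]))
for i in range(0,len(a),4):
    t=np.array(a[i:i+3]);turn=-np.radians(a[i+3]-y0)
    d=A.T@(t-p)*100;n=int(np.ceil(max(np.linalg.norm(d)/5,abs(turn)/.15)))
    print('->',t,'shift cm',d.round(2),'turn',turn.round(3),'q7~',(s['joints'][6]+turn).round(2) if i==0 else '','minrows',n)
    yy=np.radians(a[i+3]);c,sn=np.cos(yy),np.sin(yy)
    A=np.array([[-sn,c,0],[c,sn,0],[0,0,-1.]]) if 1 else A
    p=t;y0=a[i+3]
E
python3 go.py .362 -.299 .2 -7 .362 -.299 .107 -7
python3 - <<'E'
from h import *
s=cam('side');P=cloud(s)
m=(P[...,2]>.15)&(P[...,0]<.8)&(P[...,0]>.35)&(P[...,1]<.5)&(P[...,1]>-.45)
p=P[m];print('tall near',p.min(0),[(np.round(y,2),p[np.abs(p[:,1]-y)<.05][:,0].min().round(3)) for y in np.arange(-.4,.5,.1) if (np.abs(p[:,1]-y)<.05).any()])
E
```

```text
pos [ 0.2558 -0.6245  0.2529] yaw -67.72 tilt [-0.     0.001 -1.   ] q7 -0.06 t 0.25 F [-1.  -0.3 -0.2] w 1.002 ff 0.0
-> [ 0.362 -0.299  0.2  ] shift cm [ 22.16 -26.09   5.31] turn -1.06 q7~ -1.12 minrows 8
-> [ 0.362 -0.299  0.107] shift cm [0.  0.  9.3] turn -0.0 q7~  minrows 2
tall near [ 0.62254692 -0.4499743   0.15003086] [(np.float64(-0.4), np.float64(0.725)), (np.float64(-0.3), np.float64(0.753)), (np.float64(-0.2), np.float64(0.628)), (np.float64(-0.1), np.float64(0.623)), (np.float64(-0.0), np.float64(0.752)), (np.float64(0.1), np.float64(0.744)), (np.float64(0.2), np.float64(0.752)), (np.float64(0.3), np.float64(0.75)), (np.float64(0.4), np.float64(0.748))]
```

Request:
send_rows --motion '[1,3,-3.5,0,-0.14,1,6,-7,0,-0.28,1,9,-10.5,0,-0.42,1,12,-14,0,-0.56,1,15,-17.5,0,-0.7]' --squeeze 40

```text
time_s: 0.8
ee_pos: [0.3286, -0.4041, 0.2535]
ee_rot: [2.682, 1.634, -0.0]
wrist_force: [1.5, -0.1, -0.0]
width: 0.145
finger_force: 0.0
```

```bash
python3 go.py .362 -.299 .2 -7 .362 -.299 .107 -7
```

```text
pos [ 0.3286 -0.4041  0.2535] yaw -27.29 tilt [ 0. -0. -1.] q7 0.23 t 0.8 F [ 1.5 -0.1 -0. ] w 0.145 ff 0.0
-> [ 0.362 -0.299  0.2  ] shift cm [10.87 -1.85  5.34] turn -0.354 q7~ -0.12 minrows 3
-> [ 0.362 -0.299  0.107] shift cm [0.  0.  9.3] turn -0.0 q7~  minrows 2
```

Request:
send_rows --motion '[1,3.5,-0.6,1,-0.12,1,7,-1.2,3,-0.24,1,10.9,-1.85,5.3,-0.354,1,10.9,-1.85,10,-0.354,1,10.9,-1.85,13,-0.354]'

```text
time_s: 1.3
ee_pos: [0.3626, -0.2992, 0.1218]
ee_rot: [-2.356, -2.078, -0.001]
wrist_force: [-2.0, -0.9, 0.1]
width: -0.003
finger_force: 0.0
```

```bash
python3 go.py .362 -.299 .107 -7 .433 -.308 .107 -7;python3 - <<'E'
from m import *
for n in ('wrist','scene'):
    c=cam(n,n+'1.png');P=cloud(c)
    for ce,k,m in blobs(c,(7,150,100),(17,255,255),30,None if n=='wrist' else (370,270,430,320)): print(n,ce,k,np.median(P[m],0).round(3),plane(c,[ce],.099)[0].round(4))
E
```

```text
pos [ 0.3626 -0.2992  0.1218] yaw -7.18 tilt [ 0.     0.001 -1.   ] q7 0.24 t 1.3 F [-2.  -0.9  0.1] w -0.003 ff 0.0
-> [ 0.362 -0.299  0.107] shift cm [ 0.01 -0.06  1.48] turn -0.003 q7~ 0.23 minrows 1
-> [ 0.433 -0.308  0.107] shift cm [-0.03  7.16  0.  ] turn -0.0 q7~  minrows 2
wrist [421.34014085 313.91267606] 2840 [ 0.401 -0.299  0.109] [ 0.4034 -0.3051  0.099 ]
```

View pics/wrist1.png

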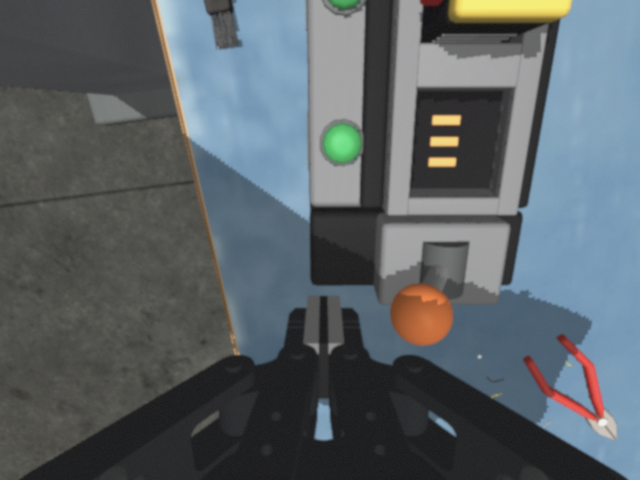

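The picture shows the orange ball at (421,314), straight ahead of the shut fingers at (323,310), and an empty bay 5 with its green lamp. Now I push the lever.

Request:
send_rows --motion '[1,0,0,1.5,0,1,0,1.5,1.5,0,1,0,3,1.5,0,1,0,4.5,1.5,0,1,0,6,1.5,0]'

```text
time_s: 1.9
ee_pos: [0.4226, -0.3091, 0.1101]
ee_rot: [2.359, 2.073, -0.0]
wrist_force: [-1.3, -0.0, -0.7]
width: -0.002
finger_force: 0.8
```

Request:
send_rows --motion '[1,0,0.5,0,0,1,0,1,0,0,1,0,1.2,0,0,1,0,1.4,0,0,1,0,1.4,0,0]'

```text
time_s: 2.4
ee_pos: [0.4315, -0.31, 0.1087]
ee_rot: [-2.357, -2.069, 0.007]
wrist_force: [-12.7, 2.1, 12.1]
width: -0.001
finger_force: 7.0
```

```bash
python3 go.py;python3 - <<'E'
from m import *
c=cam('wrist');P=cloud(c)
for ce,k,m in blobs(c,(7,150,100),(17,255,255),300): print(ce,k,np.median(P[m],0).round(3),plane(c,[ce],.099)[0].round(4))
E
```

```text
pos [ 0.4315 -0.31    0.1087] yaw -7.44 tilt [-0.007  0.001 -1.   ] q7 0.18 t 2.4 F [-12.7   2.1  12.1] w -0.001 ff 7.0
[389.16883117 323.68027211] 3234 [ 0.456 -0.305  0.107] [ 0.4565 -0.3106  0.099 ]
```

Request:
send_rows --motion '[1,0,0,-0.8,0,1,0,0.3,-0.8,0,1,0,0.6,-0.8,0,1,0,0.8,-0.8,0,1,0,0.8,-0.8,0]'

```text
time_s: 2.95
ee_pos: [0.4344, -0.3104, 0.1164]
ee_rot: [-2.352, -2.062, 0.016]
wrist_force: [-29.8, 6.0, 26.8]
width: 0.001
finger_force: 19.2
```

```bash
python3 go.py;python3 - <<'E'
from m import *
c=cam('wrist');P=cloud(c)
for ce,k,m in blobs(c,(7,150,100),(17,255,255),300): print(ce,k,np.median(P[m],0).round(3),plane(c,[ce],.099)[0].round(4))
E
```

```text
pos [ 0.4344 -0.3104  0.1164] yaw -7.52 tilt [-0.016  0.003 -1.   ] q7 0.18 t 2.95 F [-29.8   6.   26.8] w 0.001 ff 19.2
[380.8507787  313.22419413] 2761 [ 0.456 -0.305  0.108] [ 0.4572 -0.3104  0.099 ]
```

Request:
send_rows --motion '[1,0,-2.5,0,0,1,0,-3,-4,0,1,0,-3,-8,0,-1,4,-1.5,-10,0,-1,9,-0.5,-10,0]'

```text
time_s: 3.5
ee_pos: [0.4517, -0.224, 0.2201]
ee_rot: [2.36, 2.064, 0.004]
wrist_force: [1.8, 0.1, -0.7]
width: 0.328
finger_force: 0.0
```

```bash
python3 go.py .447 -.168 .2 -7; python3 - <<'E'
from m import *
c=cam('wrist','wrist2.png');P=cloud(c)
for nm,lo,hi,z in (('yel',(22,120,100),(35,255,255),.082),('grn',(45,120,60),(75,255,255),.035),('red',(0,150,80),(6,255,255),.078),('org',(7,150,100),(17,255,255),.099)):
  for ce,k,m in blobs(c,lo,hi,200):
    print(nm,ce.round(0),k,np.median(P[m],0).round(4),P[m][:,2].max().round(3),plane(c,[ce],z)[0].round(4))
E
```

```text
pos [ 0.4517 -0.224   0.2201] yaw -7.66 tilt [ 0.006 -0.003 -1.   ] q7 0.07 t 3.5 F [ 1.8  0.1 -0.7] w 0.328 ff 0.0
-> [ 0.447 -0.168  0.2  ] shift cm [ 5.49 -1.23  1.99] turn -0.012 q7~ 0.06 minrows 2
yel [310. 149.] 3341 [ 0.4511 -0.1648  0.0816] 0.34 [ 0.4506 -0.1659  0.082 ]
grn [236. 146.] 487 [ 0.3909 -0.1598  0.0329] 0.34 [ 0.3913 -0.1597  0.035 ]
grn [243. 236.] 396 [ 0.3814 -0.2341  0.0327] 0.035 [ 0.3819 -0.2335  0.035 ]
grn [498. 301.] 473 [ 0.6103 -0.342   0.0087] 0.34 [ 0.5981 -0.3263  0.035 ]
red [227.  41.] 667 [ 0.4    -0.0858  0.0324] 0.036 [ 0.409  -0.0941  0.078 ]
red [348. 150.] 508 [ 0.476  -0.1703  0.0776] 0.34 [ 0.476  -0.1704  0.078 ]
red [271. 151.] 478 [ 0.4244 -0.1638  0.0776] 0.34 [ 0.4244 -0.1639  0.078 ]
org [344. 347.] 769 [ 0.4559 -0.3047  0.1076] 0.34 [ 0.4556 -0.311   0.099 ]
```

View pics/wrist2.png

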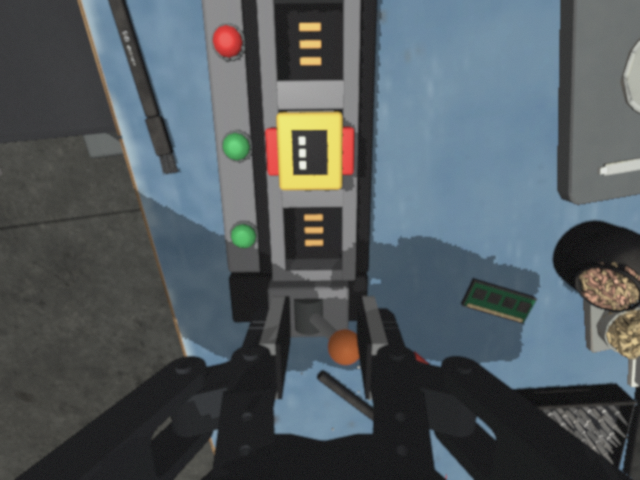

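Pack 4 has its yellow top at (310,149), red buttons at (271,151) and (348,150), and a green lamp at (236,146). The lever ball at (344,347) stayed back.

```bash
python3 go.py .4505 -.167 .14 -7.2 .4505 -.167 .066 -7.2
```

```text
pos [ 0.4544 -0.213   0.2191] yaw -6.97 tilt [ 0.007  0.003 -1.   ] q7 0.06 t 3.55 F [1.7 9.3 0.3] w 0.419 ff 0.0
-> [ 0.4505 -0.167   0.14  ] shift cm [ 4.49 -1.    7.91] turn 0.004 q7~ 0.07 minrows 2
-> [ 0.4505 -0.167   0.066 ] shift cm [0.  0.  7.4] turn -0.0 q7~  minrows 2
```

Request:
send_rows --motion '[-1,2,-0.5,2,0,-1,4,-1,5,0,-1,4.2,-1,7.5,0,-1,4.2,-1,7.5,0,-1,4.2,-1,7.5,0]'

```text
time_s: 4.05
ee_pos: [0.4455, -0.1797, 0.1419]
ee_rot: [-2.359, -2.074, 0.0]
wrist_force: [-0.1, 0.1, 0.5]
width: 1.0
finger_force: 0.0
```

```bash
python3 go.py .4505 -.167 .066 -7.2
```

```text
pos [ 0.4455 -0.1797  0.1419] yaw -7.35 tilt [-0. -0. -1.] q7 -0.07 t 4.05 F [-0.1  0.1  0.5] w 1.0 ff 0.0
-> [ 0.4505 -0.167   0.066 ] shift cm [1.32 0.34 7.59] turn -0.003 q7~ -0.07 minrows 2
```

Request:
send_rows --motion '[-1,1.3,0.34,0,0,-1,1.3,0.34,2.5,0,-1,1.3,0.34,5,0,-1,1.3,0.34,7.6,0,-1,1.3,0.34,7.6,0]' --squeeze 60

```text
time_s: 4.55
ee_pos: [0.4502, -0.1661, 0.0642]
ee_rot: [-2.357, -2.074, 0.002]
wrist_force: [-0.6, 0.4, -0.1]
width: 1.001
finger_force: 0.0
```

Request:
send_rows --motion '[0.3,0,0,0,0,0.6,0,0,0,0,1,0,0,0,0,1,0,0,0,0,1,0,0,0,0]'

```text
time_s: 5.05
ee_pos: [0.4512, -0.167, 0.0678]
ee_rot: [2.357, 2.073, 0.002]
wrist_force: [-5.0, 1.7, 25.2]
width: 0.508
finger_force: 57.7
```

```bash
python3 go.py
```

```text
pos [ 0.4512 -0.167   0.0678] yaw -7.34 tilt [ 0.003 -0.001 -1.   ] q7 -0.17 t 5.05 F [-5.   1.7 25.2] w 0.508 ff 57.7
```

Request:
send_rows --motion '[1,0,0,-0.5,0,1,0,0,-1.5,0,1,0,0,-3,0,1,0,0,-5,0,1,0,0,-8,0]'

```text
time_s: 5.55
ee_pos: [0.4497, -0.1665, 0.146]
ee_rot: [-2.358, -2.074, 0.001]
wrist_force: [1.2, -0.4, -2.8]
width: 0.507
finger_force: 62.9
```

Request:
send_rows --motion '[1,0,0,-3,0,1,0,0,-6,0,1,0,0,-6,0,1,0,0,-6,0]'

```text
time_s: 5.95
ee_pos: [0.4505, -0.1669, 0.2061]
ee_rot: [2.358, 2.073, 0.001]
wrist_force: [0.5, 0.1, -3.0]
width: 0.511
finger_force: 63.0
```

```bash
python3 - <<'E'
from m import *
c=cam('wrist','wrist3.png')
E
python3 go.py .61 .20 .23 95 .61 .20 .23 -85
```

```text
pos [ 0.45   -0.1668  0.2052] yaw -7.35 tilt [-0. -0. -1.] q7 -0.05 t 6.0 F [-0.4 -0.7 -3.7] w 0.511 ff 63.0
-> [0.61 0.2  0.23] shift cm [38.42 11.18 -2.49] turn -1.786 q7~ -1.83 minrows 12
-> [0.61 0.2  0.23] shift cm [0. 0. 0.] turn 3.142 q7~  minrows 21
```

View pics/wrist3.png

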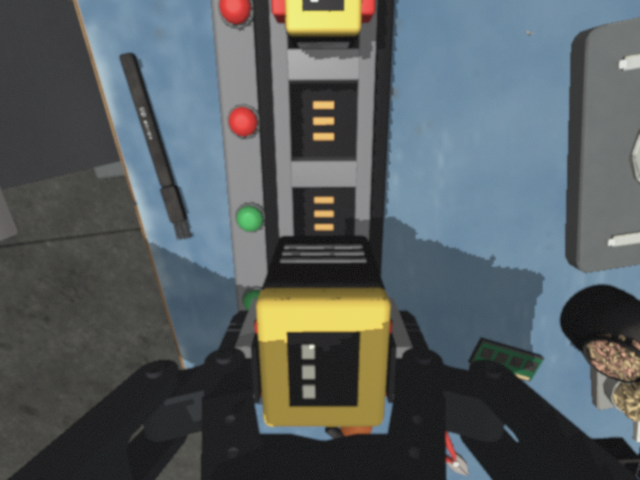

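Pack 4 is held straight and free of its bay: the yellow top is at (323,360) between the fingers. I carry it toward the rack.

```bash
python3 go.py .513 .07 .23 -46 .576 .306 .23 -85
```

```text
pos [ 0.45   -0.1668  0.2052] yaw -7.35 tilt [-0. -0. -1.] q7 -0.05 t 6.0 F [-0.4 -0.7 -3.7] w 0.511 ff 63.0
-> [0.513 0.07  0.23 ] shift cm [24.29  3.22 -2.48] turn 0.675 q7~ 0.63 minrows 5
-> [0.576 0.306 0.23 ] shift cm [ 20.93 -12.6    0.  ] turn 0.681 q7~  minrows 5
```

Request:
send_rows --motion '[1,4,0.5,-1,0.13,1,8.5,1,-2,0.26,1,13,1.7,-2.5,0.4,1,17.5,2.4,-2.5,0.53,1,22,3,-2.5,0.66]'

```text
time_s: 6.5
ee_pos: [0.508, 0.0492, 0.2292]
ee_rot: [-2.907, -1.19, 0.003]
wrist_force: [1.3, -0.7, -2.8]
width: 0.52
finger_force: 43.8
```

Request:
send_rows --motion '[1,2,-1,0,0,1,2,-1,0,0]'

```text
time_s: 6.7
ee_pos: [0.5154, 0.0733, 0.2289]
ee_rot: [-2.898, -1.207, 0.002]
wrist_force: [-0.7, -0.6, -3.0]
width: 0.51
finger_force: 69.9
```

```bash
python3 go.py .576 .306 .23 -85
```

```text
pos [0.5154 0.0733 0.2289] yaw -44.79 tilt [-0.002  0.002 -1.   ] q7 -1.13 t 6.7 F [-0.7 -0.6 -3. ] w 0.51 ff 69.9
-> [0.576 0.306 0.23 ] shift cm [ 20.79 -12.09  -0.08] turn 0.702 q7~ -0.43 minrows 5
```

Request:
send_rows --motion '[1,4.2,-2.4,0,0.14,1,8.4,-4.8,0,0.28,1,12.6,-7.2,0,0.42,1,16.8,-9.7,0,0.56,1,20.8,-12.1,0,0.7]'

```text
time_s: 7.2
ee_pos: [0.5775, 0.3018, 0.2287]
ee_rot: [3.137, 0.12, -0.003]
wrist_force: [1.4, 0.9, -3.4]
width: 0.508
finger_force: 70.0
```

Request:
send_rows --motion '[1,0,0,0,0,1,0,0,0,0]'

```text
time_s: 7.4
ee_pos: [0.5768, 0.3016, 0.2281]
ee_rot: [3.137, 0.134, -0.005]
wrist_force: [-0.1, -1.6, -3.4]
width: 0.505
finger_force: 70.0
```

```bash
python3 - <<'E'
from m import *
for n in ('wrist','scene','side'):
    c=cam(n,n+'4.png')
    if n!='wrist':
        P=cloud(c);ro=(290,135,350,215) if n=='side' else (155,215,255,260)
        m=sum(b[2].astype(int) for b in blobs(c,(45,120,60),(80,255,255),20,ro))>0
        p=P[m];p=p[(p[:,2]>.03)&(p[:,2]<.13)];rc=cv2.minAreaRect(p[:,:2].astype(np.float32));print(n,rc)
E
python3 go.py .576 .306 .18 -85
```

```text
scene ((0.5959711670875549, 0.2575230300426483), (0.10452572256326675, 0.233893021941185), 6.499237537384033)
side ((0.5931702256202698, 0.25573593378067017), (0.09755656123161316, 0.24221977591514587), 5.3806304931640625)
pos [0.5777 0.299  0.2295] yaw -85.35 tilt [-0.001 -0.002 -1.   ] q7 -2.07 t 7.55 F [ 0.7  0.3 -3. ] w 0.506 ff 70.0
-> [0.576 0.306 0.18 ] shift cm [-0.1  -0.72  4.95] turn -0.006 q7~ -2.08 minrows 2
```

View pics/wrist4.png

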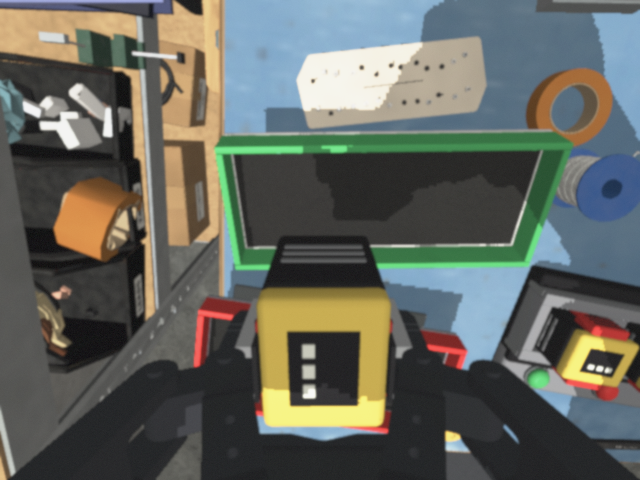

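The wrist view shows the pack held over the rack. The rim's outer corners are at about (216,143), (572,140), (528,263) and (236,268), with pack 1 at (590,355) still in its bay.

```bash
python3 - <<'E'
from m import *
c=cam('wrist');P=cloud(c)
b=max(blobs(c,(50,120,60),(80,255,255),200,(200,110,600,285)),key=lambda t:t[1]);p=P[b[2]]
p=p[(p[:,2]>.05)&(p[:,2]<.13)]
rc=cv2.minAreaRect(p[:,:2].astype(np.float32));print(rc,cv2.boxPoints(rc))
print(plane(c,[[216,143],[572,140]],.102),plane(c,[[528,263],[236,268]],.076))
e=np.array([-.09,.996]);q=p[p[:,2]>.097];print(np.median(q,0),len(q))
E
python3 go.py
```

```text
((0.596164882183075, 0.25715214014053345), (0.10072711110115051, 0.22865892946720123), 5.575676918029785) [[0.5349313  0.36604735]
 [0.55714786 0.13847025]
 [0.65739846 0.14825693]
 [0.6351819  0.37583405]]
[[0.63428927 0.37151566 0.102     ]
 [0.65434976 0.14543978 0.102     ]] [[0.55963681 0.13584067 0.076     ]
 [0.53717414 0.36374668 0.076     ]]
[0.63982645 0.26044247 0.10087324] 3486
pos [0.5778 0.2991 0.2299] yaw -85.36 tilt [-0.001 -0.001 -1.   ] q7 -2.07 t 7.6 F [-0.9  0.4 -2.7] w 0.506 ff 70.0
```

```bash
python3 go.py .580 .306 .135 -84.9
```

```text
pos [0.5778 0.2991 0.2299] yaw -85.36 tilt [-0.001 -0.001 -1.   ] q7 -2.07 t 7.6 F [-0.9  0.4 -2.7] w 0.506 ff 70.0
-> [0.58  0.306 0.135] shift cm [ 0.28 -0.68  9.49] turn -0.008 q7~ -2.08 minrows 2
```

Request:
send_rows --motion '[1,0.3,-0.7,2,0,1,0.3,-0.7,5,0,1,0.3,-0.7,8,0,1,0.3,-0.7,9.5,0,1,0.3,-0.7,9.5,0]'

```text
time_s: 8.1
ee_pos: [0.579, 0.3063, 0.133]
ee_rot: [3.137, 0.128, -0.006]
wrist_force: [-0.8, -0.6, -2.2]
width: 0.505
finger_force: 70.0
```

Request:
send_rows --motion '[1,0,0,0.3,0,1,0,0,0.6,0,1,0,0,0.9,0,1,0,0,0.9,0,1,0,0,0.9,0]' --squeeze 30

```text
time_s: 8.6
ee_pos: [0.5801, 0.3086, 0.1267]
ee_rot: [-3.139, -0.13, -0.001]
wrist_force: [0.1, 0.4, -2.7]
width: 0.504
finger_force: 70.0
```

```bash
python3 go.py .580 .306 .120 -84.9
```

```text
pos [0.5801 0.3086 0.1267] yaw -85.25 tilt [ 0.  0. -1.] q7 -2.09 t 8.6 F [ 0.1  0.4 -2.7] w 0.504 ff 70.0
-> [0.58  0.306 0.12 ] shift cm [-0.03  0.26  0.67] turn -0.006 q7~ -2.1 minrows 1
```

Request:
send_rows --motion '[1,0,0,0.2,0,1,0,0,0.4,0,1,0,0,0.6,0,1,0,0,0.8,0,1,0,0,0.8,0]' --squeeze 25

```text
time_s: 9.1
ee_pos: [0.5802, 0.3089, 0.1238]
ee_rot: [-3.137, -0.13, -0.005]
wrist_force: [-16.2, -7.9, 45.1]
width: 0.508
finger_force: 77.3
```

```bash
python3 go.py
```

```text
pos [0.5802 0.3089 0.1238] yaw -85.27 tilt [ 0.003  0.002 -1.   ] q7 -2.09 t 9.1 F [-16.2  -7.9  45.1] w 0.508 ff 77.3
```

Request:
send_rows --motion '[0.02,0,0,-0.15,0,-0.02,0,0,-0.2,0,-0.05,0,0,-0.2,0,-0.08,0,0,-0.2,0,-0.1,0,0,-0.2,0]'

```text
time_s: 9.6
ee_pos: [0.5801, 0.3088, 0.1228]
ee_rot: [-3.138, -0.13, -0.002]
wrist_force: [-7.4, -1.9, 14.7]
width: 0.551
finger_force: 16.3
```

```bash
python3 go.py
```

```text
pos [0.5801 0.3088 0.1228] yaw -85.26 tilt [ 0.002  0.001 -1.   ] q7 -2.09 t 9.6 F [-7.4 -1.9 14.7] w 0.551 ff 16.3
```

Request:
send_rows --motion '[-0.13,0,0,0.1,0,-0.16,0,0,0.2,0,-0.19,0,0,0.2,0,-0.22,0,0,0.2,0,-0.26,0,0,0.2,0]'

```text
time_s: 10.1
ee_pos: [0.5797, 0.3086, 0.1184]
ee_rot: [-3.139, -0.13, 0.001]
wrist_force: [-4.6, -0.0, 4.4]
width: 0.634
finger_force: 4.2
```

Request:
send_rows --motion '[-0.32,0,0,0,0,-0.4,0,0,0,0,-0.55,0,0,0,0,-0.75,0,0,0,0,-1,0,0,0,0]'

```text
time_s: 10.6
ee_pos: [0.5803, 0.3085, 0.1184]
ee_rot: [-3.139, -0.13, -0.001]
wrist_force: [0.7, 0.1, 0.8]
width: 0.995
finger_force: 0.0
```

Request:
send_rows --motion '[-1,0,0,-2,0,-1,0,0,-5,0,-1,0,0,-9,0,-1,0,0,-13,0,-1,0,0,-13,0]'

```text
time_s: 11.1
ee_pos: [0.5824, 0.3098, 0.2546]
ee_rot: [-3.134, -0.129, -0.014]
wrist_force: [-0.1, 0.4, -0.9]
width: 1.001
finger_force: 0.0
```

```bash
python3 - <<'E'
from m import *
c=cam('wrist','wrist5.png');P=cloud(c)
for ce,k,m in blobs(c,(22,120,100),(35,255,255),300):
    p=P[m];ct=p.mean(0);print(ce.round(),k,np.median(p,0).round(3),np.linalg.svd(p[::3]-np.median(p,0),full_matrices=False)[2][2].round(2))
cv2.imwrite('pics/side5.png',cv2.resize(cam('side')['img'][130:290,220:380,::-1],None,fx=3.5,fy=3.5,interpolation=cv2.INTER_CUBIC))
E
python3 go.py
```

```text
[326. 259.] 2961 [0.573 0.307 0.131] [ 0.4   0.04 -0.92]
[586. 349.] 1990 [0.483 0.069 0.082] [-0.65 -0.24  0.72]
pos [0.5804 0.3087 0.2495] yaw -85.26 tilt [ 0.002  0.001 -1.   ] q7 -2.08 t 11.2 F [-1.3  0.1 -1.3] w 1.002 ff 0.0
```

View pics/side5.png

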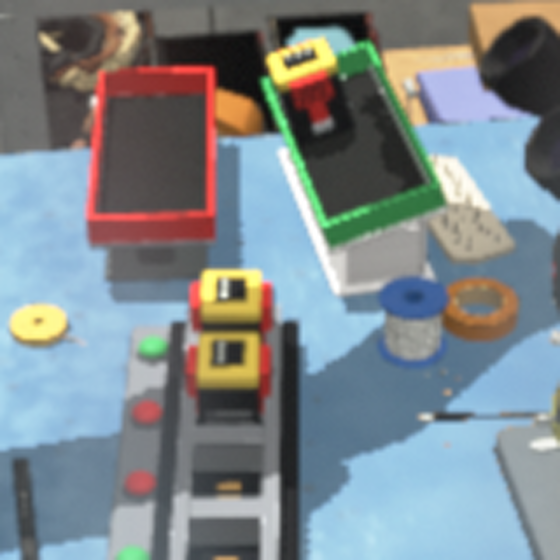

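The side crop shows pack 4 standing flat in the rack at its far end (yellow top at (302,62)). Packs 1 and 2 are still in bays 1 (green) and 2 (red). Next is pack 1.

```bash
python3 go.py .525 .17 .24 -46 .479 .059 .2 -7.2
```

```text
pos [0.5804 0.3087 0.2495] yaw -85.26 tilt [ 0.002  0.001 -1.   ] q7 -2.08 t 11.2 F [-1.3  0.1 -1.3] w 1.002 ff 0.0
-> [0.525 0.17  0.24 ] shift cm [-6.67 13.36  0.92] turn -0.685 q7~ -2.77 minrows 5
-> [0.479 0.059 0.2  ] shift cm [-11.02   4.79   4.  ] turn -0.677 q7~  minrows 5
```

Request:
send_rows --motion '[-1,-1.3,2.7,0.2,-0.14,-1,-2.6,5.4,0.4,-0.28,-1,-4,8,0.6,-0.42,-1,-5.3,10.7,0.8,-0.56,-1,-6.7,13.4,0.9,-0.69]'

```text
time_s: 11.7
ee_pos: [0.5231, 0.168, 0.2377]
ee_rot: [2.906, 1.193, -0.004]
wrist_force: [0.7, -0.8, -0.3]
width: 1.003
finger_force: 0.0
```

Request:
send_rows --motion '[-1,-2.2,1,0.8,-0.14,-1,-4.4,2,1.6,-0.28,-1,-6.6,3,2.4,-0.42,-1,-8.8,4,3.2,-0.56,-1,-11,4.8,4,-0.68]'

```text
time_s: 12.2
ee_pos: [0.4779, 0.0571, 0.1979]
ee_rot: [-2.342, -2.092, 0.002]
wrist_force: [-0.0, 0.5, 0.1]
width: 0.999
finger_force: 0.0
```

Request:
send_rows --motion '[-1,0,0,0,0,-1,0,0,0,0,-1,0,0,0,0]'

```text
time_s: 12.5
ee_pos: [0.4793, 0.0591, 0.1991]
ee_rot: [-2.349, -2.085, -0.001]
wrist_force: [0.3, 0.0, -0.7]
width: 1.006
finger_force: 0.0
```

```bash
cat > look.py <<'E'
from m import *
c=cam('wrist');P=cloud(c)
for nm,lo,hi,z in (('yel',(22,120,100),(35,255,255),.082),('grn',(45,120,60),(75,255,255),.035),('red',(0,150,80),(6,255,255),.078)):
  for ce,k,m in blobs(c,lo,hi,200):
    print(nm,ce.round(0),k,np.median(P[m],0).round(4),plane(c,[ce],z)[0].round(4))
E
python3 look.py; python3 go.py .479 .059 .066 -7.2
```

```text
yel [323. 237.] 3175 [0.4793 0.0644 0.0817] [0.4789 0.0622 0.082 ]
yel [322. 337.] 2446 [ 0.4693 -0.0123  0.0817] [ 0.4691 -0.0141  0.082 ]
grn [534.  57.] 2678 [0.61   0.1487 0.0903] [0.6358 0.1584 0.035 ]
grn [247. 220.] 467 [0.4192 0.0675 0.0328] [0.4196 0.0679 0.035 ]
red [212.  51.] 2975 [0.4265 0.1773 0.0733] [0.4283 0.1812 0.078 ]
red [285. 237.] 470 [0.453  0.064  0.0776] [0.4531 0.064  0.078 ]
red [362. 237.] 492 [0.5044 0.0577 0.0776] [0.5043 0.0575 0.078 ]
red [252. 304.] 399 [ 0.4098 -0.0065  0.0327] [0.4221 0.0164 0.078 ]
red [288. 331.] 401 [ 0.4437 -0.0089  0.0776] [ 0.444  -0.0084  0.078 ]
red [358. 332.] 409 [ 0.4953 -0.0154  0.0776] [ 0.4952 -0.0153  0.078 ]
red [257. 377.] 333 [ 0.4004 -0.0809  0.0326] [ 0.4142 -0.046   0.078 ]
pos [0.4794 0.0592 0.1992] yaw -6.76 tilt [ 0.     0.001 -1.   ] q7 -0.56 t 12.55 F [ 0.4 -0.   0.3] w 1.0 ff 0.0
-> [0.479 0.059 0.066] shift cm [-0.04 -0.04 13.32] turn 0.008 q7~ -0.55 minrows 3
```

Request:
send_rows --motion '[-1,0.1,0,4,0.008,-1,0.1,0,8,0.008,-1,0.1,0,11,0.008,-1,0.1,0,13.3,0.008,-1,0.1,0,13.3,0.008]' --squeeze 60

```text
time_s: 13.05
ee_pos: [0.4779, 0.06, 0.064]
ee_rot: [-2.354, -2.077, 0.006]
wrist_force: [-0.4, 0.3, -0.5]
width: 1.001
finger_force: 0.0
```

Request:
send_rows --motion '[0.3,0,0,0,0,0.6,0,0,0,0,1,0,0,0,0,1,0,0,0,0,1,0,0,0,0]'

```text
time_s: 13.55
ee_pos: [0.4795, 0.0597, 0.0688]
ee_rot: [2.356, 2.076, 0.003]
wrist_force: [-6.9, 0.8, 25.0]
width: 0.507
finger_force: 57.8
```

```bash
python3 go.py
```

```text
pos [0.4795 0.0597 0.0688] yaw -7.21 tilt [ 0.003  0.    -1.   ] q7 -0.71 t 13.55 F [-6.9  0.8 25. ] w 0.507 ff 57.8
```

Request:
send_rows --motion '[1,0,0,-0.5,0,1,0,0,-1.5,0,1,0,0,-4,0,1,0,0,-8,0,1,0,0,-12,0]'

```text
time_s: 14.05
ee_pos: [0.4786, 0.0591, 0.1881]
ee_rot: [-2.356, -2.077, 0.001]
wrist_force: [1.2, 0.0, -3.7]
width: 0.509
finger_force: 62.8
```

Request:
send_rows --motion '[1,0,0,-4,0,1,0,0,-4,0,1,0,0,-4,0]'

```text
time_s: 14.35
ee_pos: [0.4793, 0.059, 0.2273]
ee_rot: [2.356, 2.075, 0.003]
wrist_force: [0.4, -0.5, -5.2]
width: 0.508
finger_force: 62.7
```

```bash
python3 go.py .53 .13 .23 -46 .589 .206 .23 -85
```

```text
pos [0.4793 0.059  0.2273] yaw -7.26 tilt [ 0.002 -0.    -1.   ] q7 -0.55 t 14.35 F [ 0.4 -0.5 -5.2] w 0.508 ff 62.7
-> [0.53 0.13 0.23] shift cm [ 7.69  4.13 -0.26] turn 0.676 q7~ 0.13 minrows 5
-> [0.589 0.206 0.23 ] shift cm [ 9.52 -1.37  0.  ] turn 0.681 q7~  minrows 5
```

Request:
send_rows --motion '[1,1.5,0.8,0,0.13,1,3,1.6,0,0.27,1,4.6,2.5,-0.2,0.4,1,6.2,3.3,-0.2,0.54,1,7.7,4.1,-0.2,0.68]'

```text
time_s: 14.85
ee_pos: [0.5289, 0.1307, 0.2264]
ee_rot: [-2.918, -1.164, 0.006]
wrist_force: [0.0, -0.1, -4.0]
width: 0.511
finger_force: 62.8
```

Request:
send_rows --motion '[1,1.9,-0.3,0,0.13,1,3.8,-0.6,0,0.27,1,5.7,-0.9,0,0.4,1,7.6,-1.2,0,0.54,1,9.5,-1.4,0,0.68]'

```text
time_s: 15.35
ee_pos: [0.5877, 0.2067, 0.226]
ee_rot: [3.137, 0.125, -0.006]
wrist_force: [0.5, -0.8, -3.5]
width: 0.511
finger_force: 62.8
```

Request:
send_rows --motion '[1,0,0,0,0,1,0,0,0,0,1,0,0,0,0]'

```text
time_s: 15.65
ee_pos: [0.5875, 0.2053, 0.2272]
ee_rot: [3.137, 0.135, -0.003]
wrist_force: [-0.7, -0.8, -3.3]
width: 0.508
finger_force: 62.7
```

```bash
python3 - <<'E'
from m import *
c=cam('wrist','wrist6.png')
E
python3 go.py .589 .206 .135 -85
```

```text
pos [0.5878 0.2052 0.2276] yaw -85.11 tilt [-0.002 -0.001 -1.   ] q7 -1.94 t 15.7 F [ 0.3  0.2 -3.1] w 0.513 ff 62.7
-> [0.589 0.206 0.135] shift cm [ 0.14 -0.07  9.26] turn -0.002 q7~ -1.94 minrows 2
```

View pics/wrist6.png

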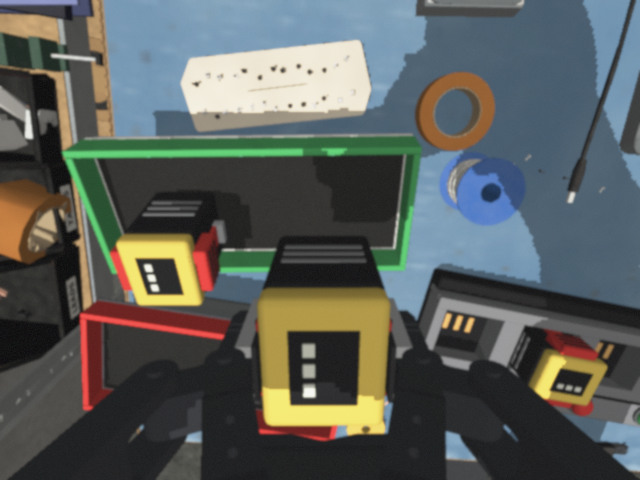

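The view shows pack 4 in the rack at (165,260), pack 1 held, and pack 2 in its bay at (568,380). Pack 4 is clear to the left, so I lower pack 1.

Request:
send_rows --motion '[1,0.2,0,2,0,1,0.2,0,5,0,1,0.2,0,8,0,1,0.2,0,9.3,0,1,0.2,0,9.3,0]'

```text
time_s: 16.2
ee_pos: [0.5893, 0.2055, 0.1337]
ee_rot: [3.137, 0.133, -0.005]
wrist_force: [-0.7, 0.3, -3.9]
width: 0.506
finger_force: 62.7
```

Request:
send_rows --motion '[1,0,0,0.3,0,1,0,0,0.6,0,1,0,0,0.9,0,1,0,0,1.1,0,1,0,0,1.1,0]'

```text
time_s: 16.7
ee_pos: [0.5908, 0.2067, 0.1256]
ee_rot: [-3.138, -0.133, -0.002]
wrist_force: [-1.8, -0.2, 5.4]
width: 0.509
finger_force: 63.8
```

```bash
python3 go.py .589 .206 .123 -85
```

```text
pos [0.5908 0.2067 0.1256] yaw -85.14 tilt [ 0.001  0.001 -1.   ] q7 -1.95 t 16.7 F [-1.8 -0.2  5.4] w 0.509 ff 63.8
-> [0.589 0.206 0.123] shift cm [-0.18  0.06  0.26] turn -0.002 q7~ -1.95 minrows 1
```

Contact. I loosen slowly while pressing lightly, as before.

Request:
send_rows --motion '[0.02,0,0,0.2,0,-0.02,0,0,0.3,0,-0.05,0,0,0.3,0,-0.08,0,0,0.3,0,-0.1,0,0,0.3,0]'

```text
time_s: 17.2
ee_pos: [0.5906, 0.2067, 0.1238]
ee_rot: [-3.138, -0.133, -0.003]
wrist_force: [-7.0, -1.5, 14.6]
width: 0.546
finger_force: 16.1
```

Request:
send_rows --motion '[-0.13,0,0,0.1,0,-0.16,0,0,0.2,0,-0.19,0,0,0.3,0,-0.22,0,0,0.3,0,-0.26,0,0,0.3,0]'

```text
time_s: 17.7
ee_pos: [0.5902, 0.2067, 0.1188]
ee_rot: [-3.139, -0.133, -0.0]
wrist_force: [-3.4, -0.2, 3.5]
width: 0.632
finger_force: 4.2
```

```bash
python3 go.py
```

```text
pos [0.5902 0.2067 0.1188] yaw -85.13 tilt [ 0.  0. -1.] q7 -1.95 t 17.7 F [-3.4 -0.2  3.5] w 0.632 ff 4.2
```

Request:
send_rows --motion '[-0.32,0,0,0,0,-0.4,0,0,0,0,-0.55,0,0,0,0,-0.75,0,0,0,0,-1,0,0,0,0]'

```text
time_s: 18.2
ee_pos: [0.5907, 0.2065, 0.1184]
ee_rot: [-3.139, -0.133, -0.001]
wrist_force: [-0.1, 0.2, 0.7]
width: 0.996
finger_force: 0.0
```

Request:
send_rows --motion '[-1,0,0,-2,0,-1,0,0,-5,0,-1,0,0,-9,0,-1,0,0,-12,0,-1,0,0,-12,0]'

```text
time_s: 18.7
ee_pos: [0.5925, 0.2073, 0.2431]
ee_rot: [-3.136, -0.133, -0.012]
wrist_force: [0.1, -0.4, -0.0]
width: 1.0
finger_force: 0.0
```

```bash
python3 look.py; python3 go.py .53 .1 .24 -46 .4695 -.013 .2 -7.2
```

```text
yel [325. 264.] 3072 [0.5838 0.2057 0.131 ] [0.5591 0.2034 0.082 ]
yel [175. 266.] 3205 [0.5733 0.3039 0.1305] [0.5472 0.3235 0.082 ]
yel [556. 370.] 1647 [ 0.4796 -0.0042  0.0816] [ 0.4762 -0.0097  0.082 ]
yel [366. 422.] 612 [0.3366 0.1357 0.0103] [0.4043 0.1509 0.082 ]
grn [246. 180.] 8287 [0.6356 0.2709 0.0929] [0.6135 0.2771 0.035 ]
grn [254. 262.] 869 [0.5509 0.2624 0.07  ] [0.5365 0.268  0.035 ]
red [215. 259.] 749 [0.5751 0.2802 0.1241] [0.5541 0.2923 0.078 ]
red [363. 260.] 493 [0.583  0.1789 0.1253] [0.5642 0.1723 0.078 ]
red [286. 261.] 495 [0.5777 0.231  0.1249] [0.558  0.2343 0.078 ]
red [136. 268.] 290 [0.5628 0.3325 0.126 ] [0.5412 0.3566 0.078 ]
red [125. 333.] 2810 [0.4885 0.3905 0.0676] [0.4789 0.3708 0.078 ]
red [279. 378.] 5615 [0.4216 0.235  0.0664] [0.4435 0.2347 0.078 ]
red [562. 345.] 517 [ 0.4966 -0.0124  0.0763] [ 0.4997 -0.0103  0.078 ]
pos [0.5915 0.2069 0.2407] yaw -85.15 tilt [ 0.004  0.002 -1.   ] q7 -1.94 t 18.75 F [-1.3 -0.1  0. ] w 1.0 ff 0.0
-> [0.53 0.1  0.24] shift cm [-7.03 10.13  0.02] turn -0.683 q7~ -2.62 minrows 5
-> [ 0.4695 -0.013   0.2   ] shift cm [-12.2    3.93   4.  ] turn -0.677 q7~  minrows 5
```

Request:
send_rows --motion '[-1,-1.4,2,0,-0.13,-1,-2.8,4,0,-0.27,-1,-4.2,6,0,-0.4,-1,-5.6,8,0,-0.54,-1,-7,10.1,0,-0.68]'

```text
time_s: 19.25
ee_pos: [0.5281, 0.0991, 0.2371]
ee_rot: [-2.911, -1.181, 0.003]
wrist_force: [0.8, -0.8, 0.3]
width: 1.002
finger_force: 0.0
```

Request:
send_rows --motion '[-1,-2.4,0.8,0.8,-0.13,-1,-4.8,1.6,1.6,-0.27,-1,-7.2,2.4,2.4,-0.4,-1,-9.6,3.2,3.2,-0.54,-1,-12.2,3.9,4,-0.68]'

```text
time_s: 19.75
ee_pos: [0.4672, -0.0134, 0.1971]
ee_rot: [-2.35, -2.084, 0.001]
wrist_force: [0.6, -0.4, -0.0]
width: 1.002
finger_force: 0.0
```

Request:
send_rows --motion '[-1,0,0,0,0,-1,0,0,0,0,-1,0,0,0,0]'

```text
time_s: 20.05
ee_pos: [0.4686, -0.0118, 0.1982]
ee_rot: [-2.358, -2.076, -0.001]
wrist_force: [0.5, 0.2, 0.7]
width: 0.999
finger_force: 0.0
```

```bash
python3 look.py; python3 go.py .4695 -.015 .066 -7.2
```

```text
yel [116.  44.] 2154 [0.3337 0.137  0.0101] [0.3669 0.1201 0.082 ]
yel [326. 243.] 3216 [ 0.4701 -0.0106  0.0817] [ 0.4696 -0.013   0.082 ]
grn [243. 128.] 589 [0.4189 0.0661 0.0327] [0.4193 0.0661 0.035 ]
grn [260. 383.] 319 [ 0.3907 -0.1566  0.0327] [ 0.3915 -0.1547  0.035 ]
red [250. 226.] 489 [ 0.4097 -0.0079  0.0327] [0.4204 0.0042 0.078 ]
red [364. 243.] 496 [ 0.4951 -0.0178  0.0777] [ 0.495  -0.0177  0.078 ]
red [288. 243.] 464 [ 0.4436 -0.0108  0.0776] [ 0.4436 -0.0109  0.078 ]
red [255. 310.] 392 [ 0.4004 -0.0819  0.0327] [ 0.4126 -0.0582  0.078 ]
pos [ 0.4687 -0.0116  0.1983] yaw -7.22 tilt [ 0.     0.001 -1.   ] q7 -0.42 t 20.1 F [-0.9  0.9  0.1] w 1.002 ff 0.0
-> [ 0.4695 -0.015   0.066 ] shift cm [-0.33  0.12 13.23] turn -0.0 q7~ -0.42 minrows 3
```

Request:
send_rows --motion '[-1,-0.3,0.1,4,0,-1,-0.3,0.1,8,0,-1,-0.3,0.1,11,0,-1,-0.3,0.1,13.3,0,-1,-0.3,0.1,13.3,0]' --squeeze 60

```text
time_s: 20.6
ee_pos: [0.4678, -0.0146, 0.0631]
ee_rot: [-2.353, -2.077, 0.005]
wrist_force: [0.2, 0.9, -0.3]
width: 0.998
finger_force: 0.0
```

Request:
send_rows --motion '[0.3,0,0,0,0,0.6,0,0,0,0,1,0,0,0,0,1,0,0,0,0,1,0,0,0,0]'

```text
time_s: 21.1
ee_pos: [0.4701, -0.0155, 0.0678]
ee_rot: [2.355, 2.075, 0.005]
wrist_force: [-3.4, 1.5, 22.8]
width: 0.513
finger_force: 58.0
```

Request:
send_rows --motion '[1,0,0,-0.5,0,1,0,0,-1.5,0,1,0,0,-4,0,1,0,0,-8,0,1,0,0,-12,0]'

```text
time_s: 21.6
ee_pos: [0.468, -0.0157, 0.1871]
ee_rot: [-2.356, -2.077, 0.001]
wrist_force: [1.1, -0.4, -3.8]
width: 0.512
finger_force: 62.7
```

Request:
send_rows --motion '[1,0,0,-4,0,1,0,0,-4,0,1,0,0,-4,0]'

```text
time_s: 21.9
ee_pos: [0.4687, -0.016, 0.2263]
ee_rot: [2.356, 2.075, 0.002]
wrist_force: [0.3, 0.3, -3.3]
width: 0.51
finger_force: 62.6
```

```bash
python3 go.py .436 .288 .22 -5; python3 - <<'E'
from m import *
for n,ro in (('side',(240,145,287,205)),('scene',(130,255,232,306))):
    c=cam(n);P=cloud(c)
    m=sum(b[2].astype(int) for b in blobs(c,(0,130,80),(8,255,255),20,ro))>0
    p=P[m];p=p[(p[:,2]>.03)&(p[:,2]<.13)];print(n,cv2.minAreaRect(p[:,:2].astype(np.float32)))
E
```

```text
pos [ 0.4687 -0.016   0.2263] yaw -7.25 tilt [ 0.002 -0.    -1.   ] q7 -0.39 t 21.9 F [ 0.3  0.3 -3.3] w 0.51 ff 62.6
-> [0.436 0.288 0.22 ] shift cm [29.74 -7.09  0.61] turn -0.039 q7~ -0.43 minrows 7
side ((0.3930739760398865, 0.28154653310775757), (0.06712018698453903, 0.25196877121925354), 12.197488784790039)
scene ((0.4356116056442261, 0.287790447473526), (0.23760098218917847, 0.10727989673614502), 84.92635345458984)
```

Request:
send_rows --motion '[1,4.5,-1,0,0,1,9,-2,0,-0.02,1,13.5,-3.1,0,-0.03,1,18,-4.2,0,-0.04,1,22,-5.2,0,-0.04]'

```text
time_s: 22.5
ee_pos: [0.4434, 0.2109, 0.2238]
ee_rot: [-2.312, -2.125, 0.004]
wrist_force: [1.1, -0.0, -3.5]
width: 0.509
finger_force: 62.4
```

Request:
send_rows --motion '[1,4,-1,0,0,1,7.5,-1.8,0.5,0,1,7.5,-1.8,0.5,0,1,7.5,-1.8,0.5,0]'

```text
time_s: 22.9
ee_pos: [0.4322, 0.2856, 0.2185]
ee_rot: [-2.311, -2.126, 0.006]
wrist_force: [-0.1, -1.6, -3.2]
width: 0.507
finger_force: 62.3
```

```bash
python3 go.py .436 .288 .115 -5; python3 - <<'E'
from m import *
c=cam('wrist','wrist7.png')
E
```

```text
pos [0.4322 0.2856 0.2185] yaw -4.78 tilt [-0.003 -0.002 -1.   ] q7 -1.02 t 22.9 F [-0.1 -1.6 -3.2] w 0.507 ff 62.3
-> [0.436 0.288 0.115] shift cm [ 0.3   0.39 10.35] turn 0.004 q7~ -1.01 minrows 3
```

View pics/wrist7.png

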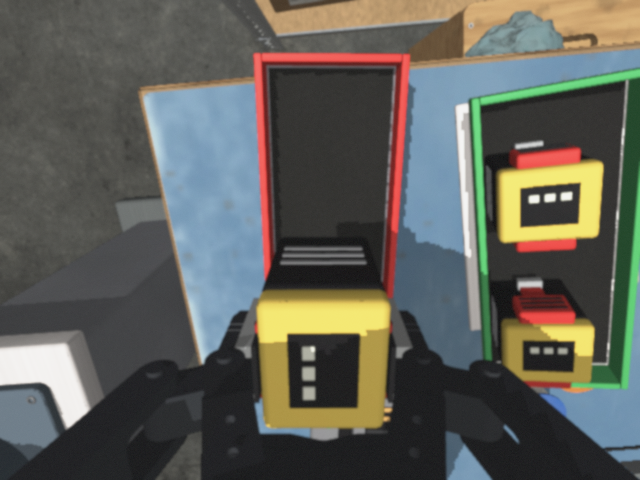

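The stand (rim at (260–405, 55–300)) is square to the held pack, which sits about 4 mm left of centre. Both rack packs stand at (550,200) and (547,350).

Request:
send_rows --motion '[1,0.3,0.4,1,0,1,0.3,0.4,4,0,1,0.3,0.4,7.5,0,1,0.3,0.4,10.3,0,1,0.3,0.4,10.3,0]'

```text
time_s: 23.45
ee_pos: [0.4364, 0.2852, 0.1136]
ee_rot: [-2.316, -2.122, 0.011]
wrist_force: [0.2, -0.7, -3.7]
width: 0.507
finger_force: 62.8
```

Request:
send_rows --motion '[1,0,0,0.3,0,1,0,0,0.6,0,1,0,0,0.8,0,1,0,0,0.8,0,1,0,0,0.8,0]'

```text
time_s: 23.95
ee_pos: [0.4378, 0.2881, 0.1099]
ee_rot: [2.315, 2.124, 0.002]
wrist_force: [0.1, 0.2, -4.1]
width: 0.509
finger_force: 62.8
```

```bash
python3 go.py .436 .288 .105 -5
```

```text
pos [0.4378 0.2881 0.1099] yaw -4.93 tilt [ 0.001  0.001 -1.   ] q7 -1.13 t 23.95 F [ 0.1  0.2 -4.1] w 0.509 ff 62.8
-> [0.436 0.288 0.105] shift cm [-0.03 -0.18  0.49] turn 0.001 q7~ -1.12 minrows 1
```

Request:
send_rows --motion '[1,0,-0.15,0.15,0,1,0,-0.15,0.3,0,1,0,-0.15,0.4,0,1,0,-0.15,0.4,0]'

```text
time_s: 24.35
ee_pos: [0.4359, 0.2882, 0.1061]
ee_rot: [2.314, 2.124, 0.001]
wrist_force: [-3.4, -1.8, 10.2]
width: 0.512
finger_force: 64.5
```

Request:
send_rows --motion '[0,0,0,0,0,-0.06,0,0,0.05,0,-0.12,0,0,0.1,0,-0.18,0,0,0.1,0,-0.25,0,0,0.1,0]'

```text
time_s: 24.85
ee_pos: [0.436, 0.2879, 0.104]
ee_rot: [-2.315, -2.124, 0.001]
wrist_force: [1.2, -0.7, -2.9]
width: 0.626
finger_force: 4.3
```

Request:
send_rows --motion '[-0.32,0,0,0,0,-0.45,0,0,0,0,-0.7,0,0,0,0,-1,0,0,0,0,-1,0,0,0,0]'

```text
time_s: 25.35
ee_pos: [0.4362, 0.2882, 0.1044]
ee_rot: [2.315, 2.124, 0.001]
wrist_force: [0.5, -1.2, -0.2]
width: 0.998
finger_force: 0.0
```

Request:
send_rows --motion '[-1,0,0,-2,0,-1,0,0,-5,0,-1,0,0,-9,0,-1,-3,0,-13,0,-1,-7,0,-13,0]'

```text
time_s: 25.85
ee_pos: [0.4317, 0.2211, 0.2389]
ee_rot: [2.311, 2.127, 0.014]
wrist_force: [0.7, 0.0, 0.5]
width: 0.996
finger_force: 0.0
```

Request:
send_rows --motion '[-1,-5,0,0,0,-1,-10,0,0,0,-1,-15,0,0,0,-1,-18,0,0,0,-1,-18,0,0,0]'

```text
time_s: 26.35
ee_pos: [0.4138, 0.0346, 0.2343]
ee_rot: [2.321, 2.116, -0.003]
wrist_force: [0.1, -0.1, 0.2]
width: 0.999
finger_force: 0.0
```

```bash
python3 - <<'E'
from m import *
c=cam('wrist','wrist8.png')
c=cam('side');cv2.imwrite('pics/side8.png',cv2.resize(c['img'][130:360,210:390,::-1],None,fx=2.6,fy=2.6,interpolation=cv2.INTER_CUBIC))
P=cloud(c)
for ce,k,m in blobs(c,(22,120,120),(35,255,255),25,(240,130,350,355)): print(ce.round(),k,np.median(P[m],0).round(3))
E
python3 go.py
```

```text
[304. 148.] 108 [0.558 0.296 0.128]
[262. 158.] 144 [0.433 0.27  0.12 ]
[314. 165.] 151 [0.571 0.2   0.127]
pos [0.4148 0.0387 0.2345] yaw -5.03 tilt [ 0.001  0.    -1.   ] q7 -0.47 t 26.45 F [-0.2  1.1  0.2] w 1.0 ff 0.0
```

View pics/side8.png

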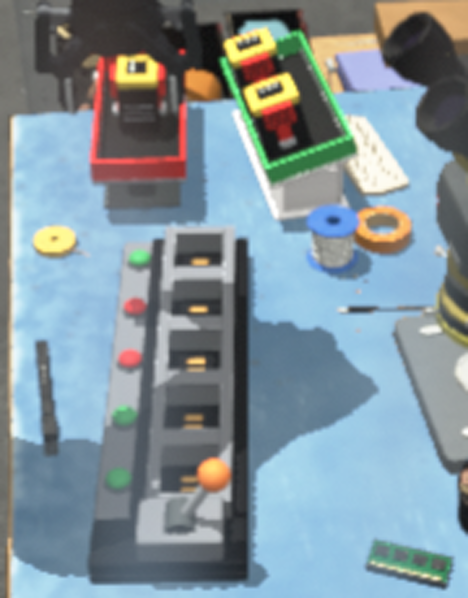

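View pics/wrist8.png

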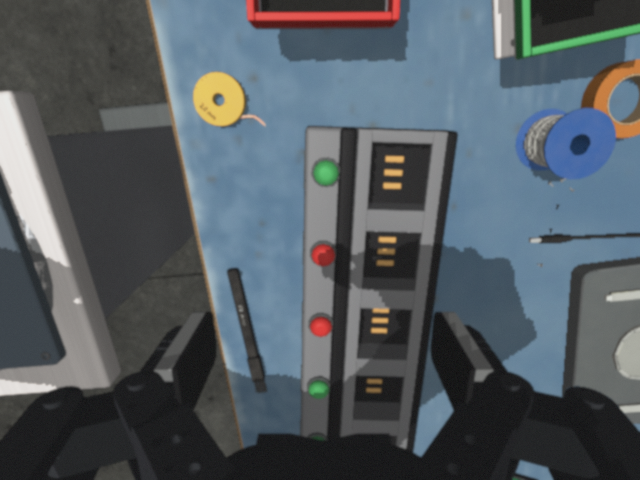

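All five bays are empty and the lever ball at (212,475) is back. Two packs stand in the green rack at (250,45) and (272,92), and one in the red stand at (138,72). I'll wait briefly to be sure nothing shifts, then check again.

Request:
send_rows --motion '[-1,-3,0,-2,0,-1,-6,0,-2,0,-1,-10,0,-2,0,-1,-10,0,-2,0,-1,-10,0,-2,0]'

```text
time_s: 26.95
ee_pos: [0.4064, -0.0599, 0.2543]
ee_rot: [-2.315, -2.124, -0.001]
wrist_force: [0.3, 1.3, -0.3]
width: 1.001
finger_force: 0.0
```

Request:
send_rows --motion '[-1,0,0,0,0,-1,0,0,0,0,-1,0,0,0,0,-1,0,0,0,0,-1,0,0,0,0]'

```text
time_s: 27.45
ee_pos: [0.4061, -0.0603, 0.2543]
ee_rot: [-2.314, -2.125, -0.0]
wrist_force: [-0.6, -0.1, 0.0]
width: 1.002
finger_force: 0.0
```

Request:
send_rows --motion '[-1,0,0,0,0,-1,0,0,0,0,-1,0,0,0,0,-1,0,0,0,0,-1,0,0,0,0]'

```text
time_s: 27.95
ee_pos: [0.406, -0.0607, 0.2543]
ee_rot: [-2.315, -2.124, 0.0]
wrist_force: [-0.0, -0.2, 0.8]
width: 0.997
finger_force: 0.0
```

Request:
send_rows --motion '[-1,0,0,0,0,-1,0,0,0,0,-1,0,0,0,0,-1,0,0,0,0,-1,0,0,0,0]'

```text
time_s: 28.45
ee_pos: [0.406, -0.0606, 0.2543]
ee_rot: [2.315, 2.124, 0.0]
wrist_force: [0.9, 0.1, -0.6]
width: 1.004
finger_force: 0.0
```

```bash
python3 - <<'E'
from m import *
for n,ro in (('side',(240,130,350,355)),('scene',(130,200,420,330))):
    c=cam(n);P=cloud(c)
    if n=='scene': cv2.imwrite('pics/scene9.png',cv2.resize(c['img'][190:350,120:440,::-1],None,fx=2.4,fy=2.4,interpolation=cv2.INTER_CUBIC))
    for ce,k,m in blobs(c,(22,120,120),(35,255,255),25,ro): print(n,ce.round(),k,np.median(P[m],0).round(3))
    for ce,k,m in blobs(c,(7,150,120),(17,255,255),25,ro): print('org',n,ce.round(),k,np.median(P[m],0).round(3))
E
```

```text
side [304. 148.] 106 [0.558 0.292 0.129]
side [314. 166.] 146 [0.572 0.2   0.127]
org side [290. 162.] 65 [ 0.537  0.573 -0.083]
org side [292. 313.] 69 [ 0.458 -0.319  0.104]
scene [347. 212.] 75 [ 0.689 -0.15   0.122]
scene [337. 217.] 35 [ 0.685 -0.117  0.104]
scene [183. 232.] 203 [0.56  0.306 0.129]
scene [215. 232.] 101 [0.564 0.219 0.128]
scene [179. 268.] 191 [0.431 0.285 0.12 ]
org scene [401. 282.] 42 [ 0.45  -0.31   0.104]
org scene [135. 312.] 30 [ 0.722  0.663 -0.5  ]
```

View pics/scene9.png

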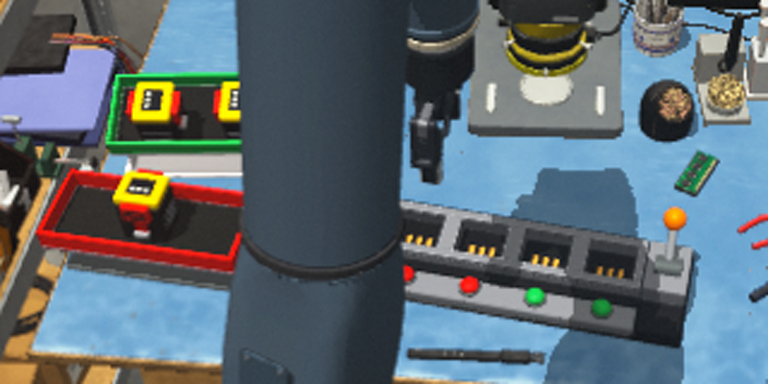

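The scene view shows the rack packs at (153,105) and (235,100), the faulty pack upright in the red stand at (143,200), and the lever back at (675,218). Nothing has moved.

```bash
python3 -c "
from station import bot
print(bot.hand_in())"
```

```text
the job is handed in; nothing more can be done
None
```

The job is handed in: the lever was pushed fully off first, packs 1 and 4 (green lamps) stand on the ready rack, and pack 2 (red lamp) stands on the fault stand; bays 3 and 5 had no packs.

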